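# Restock the sweet-tube display in reverse order

## Task

Move the four sweet tubes from the low wooden stock rack to the empty grooves of the black display rack, in reverse order: as you look from the robot's side, the leftmost tube of the stock rack goes into the rightmost groove of the display rack, the next one into the groove beside it, and so on, so that customers across the counter see the row as you see it now. Lay each tube gently, without dropping it, along its groove, resting in both notches with its middle about halfway between them, and leave the jar and the tin where they are.

Things in the scene. Friction and masses are not known exactly. Their poses are not given: they have to be found in the camera images.
- tube_a: clear tube packed with pink and cream sweets, black cap at each end, 32 mm in diameter, 84 mm long (the shortest), about 84 g, lying level. Origin at its middle on the tube's axis; x axis along the tube (it may roll about x). All four tubes look alike but for their length.
- tube_b: clear tube packed with pink and cream sweets, black cap at each end, 32 mm in diameter, 110 mm long (second shortest), about 110 g, lying level. Origin at its middle on the tube's axis; x axis along the tube (it may roll about x). All four tubes look alike but for their length.
- tube_c: clear tube packed with pink and cream sweets, black cap at each end, 32 mm in diameter, 136 mm long (second longest), about 136 g, lying level. Origin at its middle on the tube's axis; x axis along the tube (it may roll about x). All four tubes look alike but for their length.
- tube_d: clear tube packed with pink and cream sweets, black cap at each end, 32 mm in diameter, 162 mm long (the longest), about 162 g, lying level. Origin at its middle on the tube's axis; x axis along the tube (it may roll about x). All four tubes look alike but for their length.
- saddle_a: fixed aluminium saddle of the stock rack, holding tube_a at the start: two 90-degree V-notches, 12 mm thick, centred 28 mm either side of the origin along x, 44 mm clear between them for fingers. Origin: centre of its underside; x along the groove, y left, z up. V apex 22, rim 42, seated tube's axis 44.6 mm above the origin; mouth 40 mm. All four alike, their places in the row shuffled
- saddle_b: fixed aluminium saddle of the stock rack, holding tube_b at the start: two 90-degree V-notches, 12 mm thick, centred 28 mm either side of the origin along x, 44 mm clear between them for fingers. Origin: centre of its underside; x along the groove, y left, z up. V apex 22, rim 42, seated tube's axis 44.6 mm above the origin; mouth 40 mm. All four alike, their places in the row shuffled
- saddle_c: fixed aluminium saddle of the stock rack, holding tube_c at the start: two 90-degree V-notches, 12 mm thick, centred 28 mm either side of the origin along x, 44 mm clear between them for fingers. Origin: centre of its underside; x along the groove, y left, z up. V apex 22, rim 42, seated tube's axis 44.6 mm above the origin; mouth 40 mm. All four alike, their places in the row shuffled
- saddle_d: fixed aluminium saddle of the stock rack, holding tube_d at the start: two 90-degree V-notches, 12 mm thick, centred 28 mm either side of the origin along x, 44 mm clear between them for fingers. Origin: centre of its underside; x along the groove, y left, z up. V apex 22, rim 42, seated tube's axis 44.6 mm above the origin; mouth 40 mm. All four alike, their places in the row shuffled
- stock_rack: fixed pale wooden board 100 (x) x 290 (y) x 15 mm carrying the four saddles on top, in a row at y = +108, +36, -36, -108 mm. Origin: centre of its underside, on the counter; x away from the robot, y to the robot's left, z up (turned up to 0.25 rad). It may be on the left or the right of the counter, the display rack on the other side
- display_rack: fixed black fluted plinth 103 (x) x 290 (y) x 50 mm with four empty saddles on top, same make as the stock rack's: grooves along x, centred at x = 0, y = +108, +36, -36, -108 mm. V apexes 72, rims 92, seated tube's axis 94.6 mm above the origin. Origin: centre of its underside, on the counter; x away from the robot, y to the robot's left, z up (turned up to 0.25 rad)
- jar: bystander: square clear sweet jar with black lid, 83 x 83 x 116 mm, standing loose beyond the racks. Origin at the centre of its underside, z up
- tin: bystander: round steel tin, 80 mm in diameter, 90 mm high, standing loose beyond the racks. Origin at the centre of its underside, z up
Not all that is in view belongs to the job. What is shaped like the tube_c but green or purple is not meant.

How it is judged:
By the outcome, as a careful person would: the job done as asked, in the order asked, and still so for the second after the job is handed in, with the robot touching nothing.
It also fails if it takes over 120 s, if anything falls off the work surface, if the arm or the gripper's body presses on something with over 40 N, if the wrist force passes 120 N, or if a joint passes its speed limit or range.

## Robot

A 7-joint arm with a two-finger parallel gripper is mounted at the origin on the work surface. World frame = base frame: x ahead of the robot, y to its left, z up, the work surface at z = 0. Lengths are in m, angles in rad, forces in N, time in s.
With the tool pointing down it reaches from about 0.35 to 0.9 m from the base axis. Payload 19.9 kg.
Tool frame: the origin (TCP) lies between the finger pads; the fingertips stand 19 mm ahead of it and the grasp point (between the pads) is the TCP; z points along the fingers, y is the line along which they close (so a half turn about z gives the same grasp; the last joint's range is limited). The gripper opens to 94 mm and grips with 3 to 60 N. Pads are 16 mm wide; open, the fingers measure 119 mm over their backs; the gripper's body (75 mm by 177 mm) begins 78 mm behind the grasp point.
Start: joints at [1.111, 0.417, -0.01, 1.614, 0.005, 1.111, -0.053], TCP at [0.254, -0.571, 0.224] pointing down, gripper open.
Joint ranges: [-2.81, 2.81], [-0.39, 2.02], [-1.27, 1.25], [0.06, 2.57], [-1.19, 4.33], [0.19, 2], [-2.82, 2.82]. Speed limits (rad/s): [1.89, 1.89, 2.39, 2.39, 3.01, 3.01, 3.01].

## Interface

Orientations are given as a 3x3 rotation matrix whose columns are the frame's x, y, z axes.
In Python, from rig import robot gives the robot as it stands. Calls block until the motion is done:
- robot.move_ptp(position, orientation): joint-space move of the TCP to a pose.
- robot.move_linear(position, velocity=0.15, frame=None, threshold=None): straight line of the TCP; frame=None keeps the orientation; velocity is the mean speed in m/s. With threshold (N) it stops when the force on the tool has changed by that much, and returns True; else False.
- robot.goto_joints(angles): joint-space move.
- robot.gripper_to(opening): finger opening in m; the grip force is fixed at half the most; returns when the fingers have stopped.
- robot.pause(seconds).
- robot.ik(position, orientation): joint angles nearest the present ones, or None.
- robot.get_state(): the state.
- robot.grab_frame(name): name is "side" or "top"; returns the picture (480x640x3 uint8, red, green, blue); there is no depth.
- robot.camera_info(name): a dict with "fx", "fy", "cx", "cy" (pixels), "rvec" (rotation vector, rad) and "tvec" (3), from world to camera coordinates, as OpenCV has them. Camera axes: x right, y down, z forward; pixel columns grow to the right and rows downward; lengths in m; the calibration is good to about 2 mm. A picture is of the moment at which its call begins. camera_info takes no time and is no camera call.
A pose or a line that the arm cannot do raises robot.PlanningError and nothing moves.
- robot.sign_off(): hands the job in; it is judged then, once.
The state is a dict: "time": time; "qpos": joint angles; "joint_vel": joint speeds; "effort": joint torques, N m; "ee_pos": TCP position; "tool_rot": TCP orientation; "force": force on the tool from outside, world axes, zero at the start; "moment": the same for the moment, N m; "opening": finger opening in m; "grasp_force": force on a finger pad.
Only numpy, scipy, OpenCV 4.12 (cv2) and the standard library are available. Lean on these libraries where they do the work, as an engineer would, in place of code of your own. Each camera call takes 0.05 s, during which the arm holds its last target. There are 200 camera calls.

## Working session

There is one attempt and no reset: what is moved stays moved. The work goes in short steps, each a Python script; the robot and the scene stay as the last script left them, time stands still between calls to the robot, and variables do not carry over. Pictures are saved under pics/ and viewed, at most 14 in all, crops included, and the job is handed in when it is done.

```bash
mkdir -p pics; ls; python3 - <<'E'
from rig import robot
import cv2
for n in("top","side"):
    cv2.imwrite(f"pics/{n}0.png",robot.grab_frame(n)[:,:,::-1]); print(robot.camera_info(n))
s=robot.get_state();print(s["time"],s["ee_pos"],s["tool_rot"],s["opening"])
E
```

```text
pics
{'fx': 493.979021640054, 'fy': 493.979021640054, 'cx': 321.4425130368133, 'cy': 243.4505679903444, 'rvec': array([ 2.12669307, -2.16328152,  0.19446194]), 'tvec': array([0.00255388, 0.55469151, 0.90441807])}
{'fx': 484.8287580131032, 'fy': 484.8287580131032, 'cx': 314.7764745457771, 'cy': 238.3646326418073, 'rvec': array([ 0.7000663 , -2.48485879,  1.26612346]), 'tvec': array([0.4702363 , 0.22932362, 0.83750492])}
0.1 [ 0.25345821 -0.57096994  0.22388155] [[ 9.13980749e-01  4.05757177e-01 -5.50319958e-04]
 [ 4.05757535e-01 -9.13980246e-01  9.65328755e-04]
 [-1.11292500e-04 -1.10558837e-03 -9.99999383e-01]] 0.09400067766659927
```

View pics/top0.png

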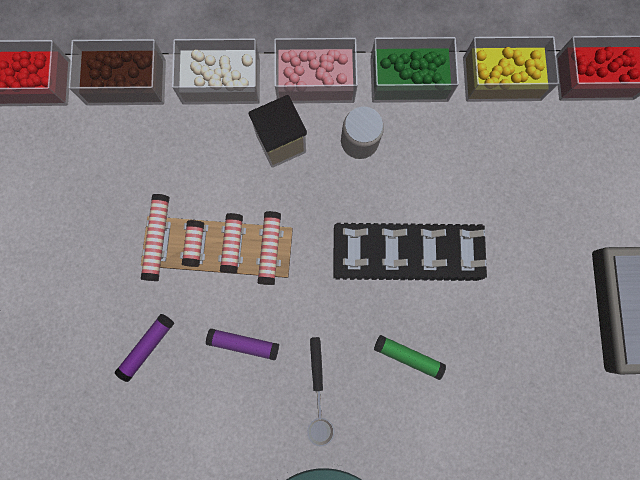

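View pics/side0.png

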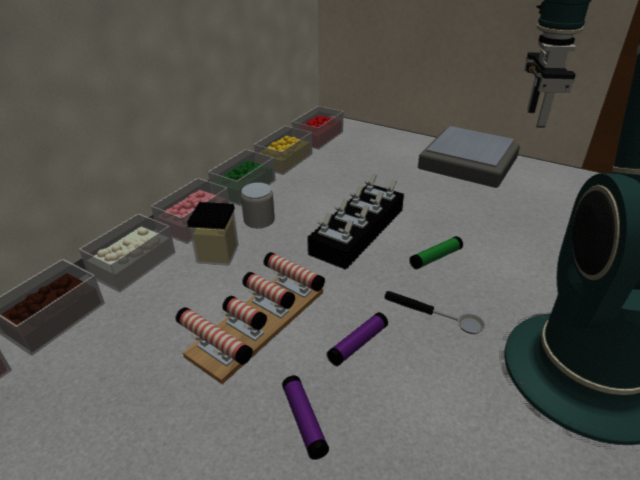

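Top view: stock rack is left, centred near (226,247), with tubes left to right d, a, b, c. The display rack is right, near (410,251), with empty grooves near u = 353, 391, 429 and 467. The jar is at (277,125) and the tin at (362,130). The side view agrees. I'll zoom in for exact points.

```bash
python3 - <<'E'
import cv2,numpy as np
t=cv2.imread("pics/top0.png")
for n,(x,y,w,h) in dict(st=(130,185,170,105),di=(325,210,170,80)).items():
    c=cv2.resize(t[y:y+h,x:x+w],None,fx=4.7,fy=4.7,interpolation=cv2.INTER_CUBIC)
    c=np.clip(c.astype(float)*(1.0 if n=="st" else 1.3),0,255).astype(np.uint8)
    for k in range(0,w,10):
        cv2.line(c,(int(k*4.7),0),(int(k*4.7),6 if k%50 else 14),(0,255,255),1)
        if (x+k)%20==0: cv2.putText(c,str(x+k),(int(k*4.7)-10,20),0,.35,(0,255,255))
    for k in range(0,h,5):
        cv2.line(c,(0,int(k*4.7)),(6,int(k*4.7)),(0,255,255),1)
        if (y+k)%10==0: cv2.putText(c,str(y+k),(8,int(k*4.7)+4),0,.35,(0,255,255))
    cv2.imwrite(f"pics/{n}1.png",c)
E
```

```text
(no output)
```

View pics/st1.png

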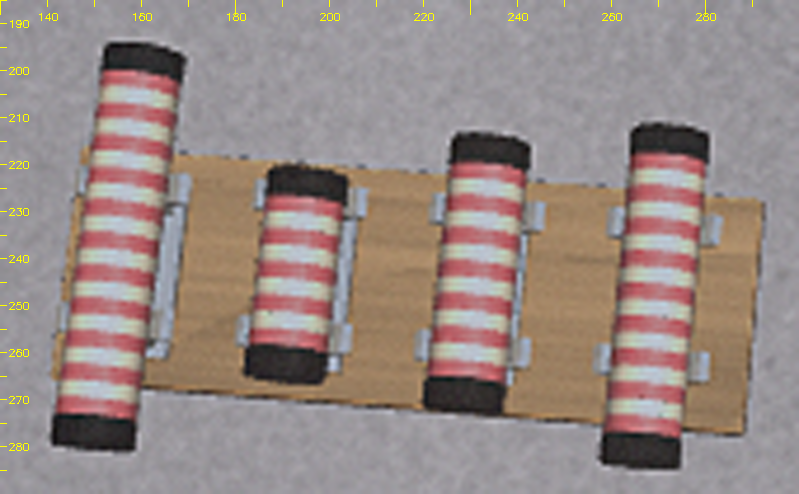

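View pics/di1.png

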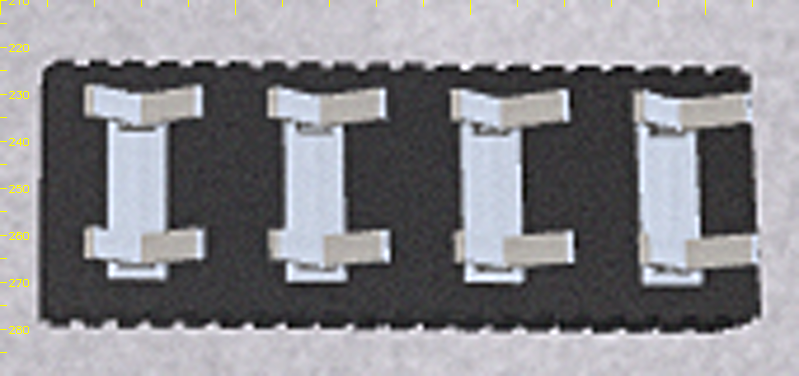

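Stock crop: tubes d, a, b, c from left, clear edges. Display crop: V folds at crop x ≈ 141, 322, 503, 685 and y ≈ 111 and 249. I'll fit poses to these and check them in the side view.

```bash
cat > h.py <<'E'
import numpy as np,cv2
from rig import robot
def proj(P,n):
    c=robot.camera_info(n);K=np.array([[c['fx'],0,c['cx']],[0,c['fy'],c['cy']],[0,0,1]])
    return cv2.projectPoints(np.asarray(P,float).reshape(-1,1,3),c['rvec'],c['tvec'],K,None)[0][:,0]
def w(p,L):  # local->world for (x,y,yaw)
    c,s=np.cos(p[2]),np.sin(p[2]);L=np.asarray(L,float)
    return np.c_[p[0]+c*L[:,0]-s*L[:,1],p[1]+s*L[:,0]+c*L[:,1],L[:,2]]
A=np.linspace(0,2*np.pi,60)
def tube(p,l,z): return w(p,np.vstack([np.c_[0*A+e*l/2,.016*np.cos(A),z+.016*np.sin(A)] for e in(-1,1)]))
def hull(P,n): return cv2.convexHull(proj(P,n).astype(np.float32))
E
cat > fit.py <<'E'
from h import *
from scipy.optimize import least_squares
pts=dict(d=(.162,[(103,48),(140,42),(186,55),(51,440),(134,451),(75,270),(157,270)]),
a=(.084,[(268,168),(308,164),(348,172),(245,373),(325,384),(258,280),(337,280)]),
b=(.110,[(452,135),(490,132),(530,140),(424,406),(502,413),(440,270),(518,270)]),
c=(.136,[(633,127),(670,122),(710,132),(599,462),(681,468),(617,300),(697,300)]))
S=cv2.imread("pics/side0.png");T=cv2.imread("pics/top0.png")
for k,(l,q) in pts.items():
    q=np.array(q)/4.7+[130,185]
    f=lambda p:[cv2.pointPolygonTest(hull(tube(p,l,.0596),"top"),tuple(map(float,x)),True) for x in q]
    r=least_squares(f,[.55,.2,-.05],diff_step=1e-3);print(k,r.x.round(4),np.round(r.fun,1))
    for I,n in((S,"side"),(T,"top")): cv2.polylines(I,[hull(tube(r.x,l,.0596),n).astype(int)],True,(0,255,0),1)
fold=[(141,110),(141,248),(322,112),(324,249),(503,113),(503,250),(684,115),(687,251)]
lt=[(86,101),(85,243),(269,103),(269,244),(452,105),(457,247),(635,107),(643,247)]
rt=[(203,101),(204,244),(386,104),(389,247),(569,105),(573,247),(752,108),(757,250)]
N=[(e*.028,y) for y in(.108,.036,-.036,-.108) for e in(1,-1)]
def M(p,h): return w(p,[(x,y+o,z) for o,z in((0,.072),(h,.092),(-h,.092)) for x,y in N])
q=np.array(fold+lt+rt)/4.7+[325,210]
r=least_squares(lambda p:(proj(M(p[:3],p[3]),"top")-q).ravel(),[.5,-.15,0,.023],x_scale=[.1,.1,.1,.01]);print(r.x.round(4));print(r.fun.reshape(-1,2).round(1).tolist())
for I,n in((S,"side"),(T,"top")):
    for z in(0,.05): cv2.polylines(I,[proj(w(r.x,[(a*.0515,b*.145,z) for a,b in((1,1),(1,-1),(-1,-1),(-1,1))]),n).astype(int)],True,(0,255,0),1)
    for a in proj(M(r.x[:3],r.x[3]),n): cv2.circle(I,tuple(map(int,a.round())),1,(0,0,255),-1)
cv2.imwrite("pics/sidefit.png",np.hstack([cv2.resize(S[160:400,160:420],None,fx=2.3,fy=2.3)]))
cv2.imwrite("pics/topfit.png",cv2.resize(T[180:300,130:500],None,fx=2.1,fy=2.1))
E
python3 fit.py
```

```text
d [ 0.5688  0.3063 -0.092 ] [-0.1  0.2 -0.1  0.   0.1  0.3  0.3]
a [ 0.5564  0.2346 -0.0847] [-0.1 -0.  -0.3 -0.1 -0.3  0.4  0.4]
b [ 0.5556  0.1624 -0.0884] [-0.   0.2 -0.1 -0.1  0.2  0.4  0.3]
c [ 0.545   0.091  -0.0977] [-0.1 -0.1 -0.  -0.2 -0.1  0.2 -0.1]
[ 0.5376 -0.1766 -0.0258  0.0229]
[[-0.2, -0.0], [-0.1, 0.3], [-0.4, -0.0], [-0.3, 0.4], [-0.7, 0.1], [0.2, 0.6], [-1.1, 0.1], [-0.5, 0.7], [-0.0, -0.2], [0.2, -0.1], [0.2, -0.2], [0.6, 0.0], [0.3, -0.2], [0.0, -0.2], [0.3, -0.3], [-0.2, 0.1], [-0.0, 0.1], [0.0, -0.1], [0.1, -0.2], [0.1, -0.4], [0.2, 0.0], [0.4, 0.0], [0.2, -0.2], [0.5, -0.3]]
```

View pics/sidefit.png

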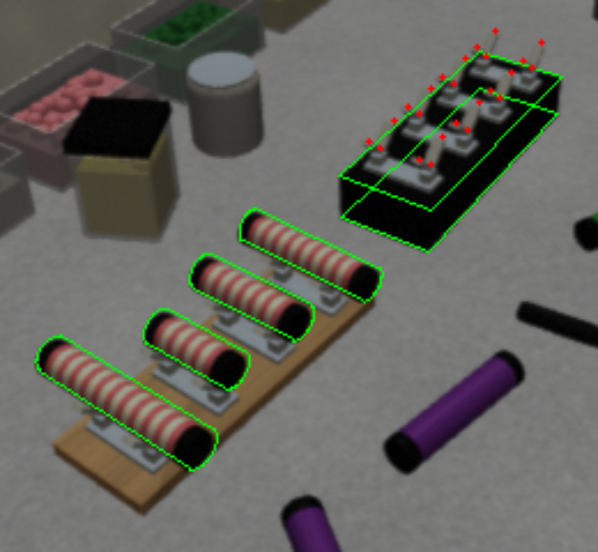

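View pics/topfit.png

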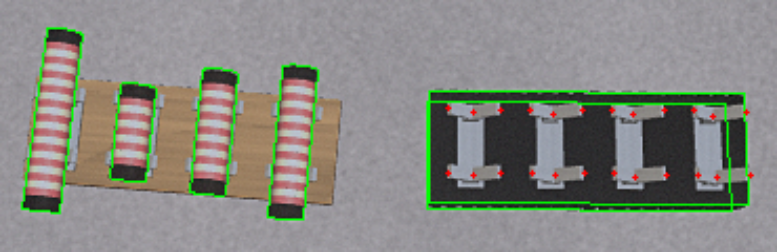

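The fit agrees in both views to about 1 px: tube residuals are ≤0.4 px, row pitch is 72 mm, and the plinth outline matches. Next: move tube d first, with slow force-guarded lowering.

```bash
cat > mv.py <<'E'
from h import *
TY=-.091; TUBES=dict(d=(.5688,.3063,.108,-.108),a=(.5564,.2346,.036,-.036),b=(.5556,.1624,-.036,.036),c=(.545,.091,-.108,.108))
D=(.5376,-.1766,-.0258)
def board():  # board centre from its top corners in the top picture
    q=np.array([(82,150),(763,203),(743,433),(53,375)])/4.7+[130,185]
    L=[(.05,.145,.015),(.05,-.145,.015),(-.05,-.145,.015),(-.05,.145,.015)]
    from scipy.optimize import least_squares
    return least_squares(lambda p:(proj(w(p,L),"top")-q).ravel(),[.55,.2,-.09]).x
def R(y): c,s=np.cos(y),np.sin(y); return np.array([[c,s,0],[s,-c,0],[0,0,-1.]])
def plan(k):
    x,y,ly,gy=TUBES[k]; B=board(); S=w(B,[(0,ly,0)])[0]
    u=np.array([np.cos(TY),np.sin(TY)]); off=float((S[:2]-[x,y])@u)  # saddle centre ahead of tube centre
    g=off/2; G=np.array([x,y])+g*u; P=w(D,[(g,gy,0)])[0][:2]
    return B,off,g,G,P
def st(m): s=robot.get_state(); print(m,round(s['time'],1),s['ee_pos'].round(4),s['force'].round(1),round(s['opening'],4),round(float(s['grasp_force']),1))
def do(k):
    B,off,g,G,P=plan(k); print(k,B.round(4),'off',round(off,4),G.round(4),P.round(4))
    robot.gripper_to(.056)
    robot.move_ptp([*G,.16],R(TY)); print(robot.move_linear([*G,.060],.12,threshold=12)); st('at')
    robot.gripper_to(.02); st('grip')
    robot.move_linear([*G,.19],.12); st('lift')
    robot.move_ptp([*P,.19],R(D[2])); robot.move_linear([*P,.108],.1); st('above')
    print(robot.move_linear([*P,.0925],.02,threshold=3)); st('down')
    robot.gripper_to(.056); st('open')
    robot.move_linear([*P,.17],.12); st('up')
E
python3 - <<'E'
from mv import *
for k in TUBES: print(k,plan(k)[1:])
do('d')
cv2.imwrite("pics/side2.png",cv2.resize(robot.grab_frame("side")[130:400,160:440,::-1],None,fx=2,fy=2))
E
```

```text
d (-0.0016336670763828283, -0.0008168335381914142, array([0.56798655, 0.30637423]), array([ 0.53399735, -0.28454299]))
a (0.003773256224271699, 0.0018866281121358494, array([0.55827882, 0.23442855]), array([ 0.5385573 , -0.21263669]))
b (-0.0024172610389035427, -0.0012086305194517713, array([0.55439637, 0.16250983]), array([ 0.53732047, -0.1405808 ]))
c (0.0012243723570960763, 0.0006121861785480381, array([0.54560965, 0.09094437]), array([ 0.54099807, -0.06865174]))
d [ 0.5567  0.1982 -0.0969] off -0.0016 [0.568  0.3064] [ 0.534  -0.2845]
False
at 5.1 [0.5683 0.3067 0.0608] [0.1 0.3 0.1] 0.0555 0.0
grip 5.6 [0.5683 0.3079 0.0608] [1.  6.7 1.8] 0.0311 30.0
lift 6.8 [0.5677 0.3061 0.1892] [-0.4  0.4 -2.6] 0.0312 30.0
above 9.9 [ 0.5344 -0.2847  0.1086] [-0.   0.1 -2.1] 0.0312 30.0
True
down 10.5 [ 0.5339 -0.2841  0.0967] [1.9 0.7 1.3] 0.0318 30.0
open 11.1 [ 0.5335 -0.2845  0.0967] [-0.9 -0.2 -0.2] 0.0558 0.0
up 11.8 [ 0.5336 -0.2845  0.1694] [-0.3 -1.3 -0.1] 0.0561 0.0
```

View pics/side2.png

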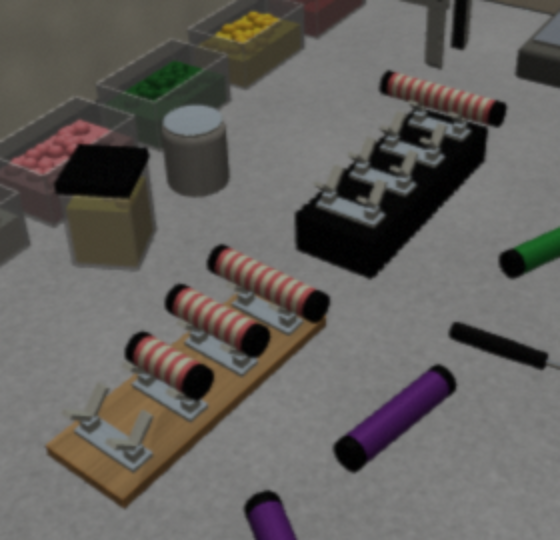

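Tube d rests in the rightmost groove at about (440,97). The other three are undisturbed at about (170,365), (218,320) and (268,283). Both contacts suggest about +1 mm in y, so I'll add that and lower more softly.

```bash
sed -i "s/    return B,off,g,G,P/    return B,off,g,G+[0,.001],P+[0,.0008]/; s/.0925\],.02,threshold=3/.0930],.012,threshold=4/" mv.py
python3 - <<'E'
from mv import *
for k in 'abc': do(k)
x=robot.get_state()['ee_pos']; robot.move_linear([x[0]-.02,x[1],.25],.12)
robot.move_ptp([.4,-.45,.3],R(0))
for n in("side","top"): cv2.imwrite(f"pics/{n}3.png",robot.grab_frame(n)[:,:,::-1])
S=cv2.imread("pics/side3.png");T=cv2.imread("pics/top3.png")
for k,l in zip('dabc',(.162,.084,.11,.136)):
    p=w(D,[(0,TUBES[k][3],0)])[0]
    for I,n in((S,"side"),(T,"top")): cv2.polylines(I,[hull(tube((p[0],p[1],D[2]),l,.0946),n).astype(int)],True,(0,255,0),1)
cv2.imwrite("pics/fin.png",np.vstack([cv2.resize(S[160:280,240:440],(500,300)),cv2.resize(T[190:310,320:520],(500,300))]))
cv2.imwrite("pics/fin_raw.png",cv2.resize(cv2.imread("pics/side3.png")[90:410,150:450],(560,597)))
E
```

```text
a [ 0.5567  0.1982 -0.0969] off 0.0038 [0.5583 0.2354] [ 0.5386 -0.2118]
False
at 15.0 [0.5587 0.2357 0.0607] [ 0.2 -0.4 -0.6] 0.0559 0.0
grip 15.5 [0.5586 0.2366 0.0606] [0.6 4.5 1.6] 0.031 30.0
lift 16.7 [0.558  0.2352 0.1892] [ 0.5 -0.2 -1.3] 0.0314 30.0
above 19.3 [ 0.5389 -0.2119  0.1085] [-0.1  0.2 -0.9] 0.031 30.0
True
down 20.3 [ 0.5386 -0.2114  0.0959] [1.7 1.3 3.5] 0.0313 30.0
open 20.9 [ 0.5381 -0.2117  0.0956] [-0.   0.1 -0.4] 0.0562 0.0
up 21.6 [ 0.5382 -0.2119  0.1694] [-0.3  0.2  0.5] 0.0563 0.0
b [ 0.5567  0.1982 -0.0969] off -0.0024 [0.5544 0.1635] [ 0.5373 -0.1398]
False
at 24.2 [0.5548 0.1637 0.0607] [0.6 0.2 0.3] 0.056 0.0
grip 24.7 [0.5547 0.1646 0.0605] [-0.   5.3  2.6] 0.0311 30.0
lift 26.0 [0.5541 0.1633 0.1893] [-0.6  0.3 -0.4] 0.0311 30.0
above 28.1 [ 0.5377 -0.1398  0.1085] [ 0.   0.4 -0.4] 0.0311 30.0
True
down 29.0 [ 0.5374 -0.1394  0.0959] [1.2 1.2 2.6] 0.0313 30.0
open 29.6 [ 0.5368 -0.1397  0.0956] [ 0.2 -0.   1.5] 0.0563 0.0
up 30.4 [ 0.537  -0.1399  0.1695] [ 0.   0.4 -0. ] 0.056 0.0
c [ 0.5567  0.1982 -0.0969] off 0.0012 [0.5456 0.0919] [ 0.541  -0.0679]
False
at 32.5 [0.546  0.0921 0.0606] [-0.6  0.8  0.1] 0.0561 0.0
grip 33.0 [0.546  0.0931 0.0605] [1.5 5.4 2. ] 0.0311 30.0
lift 34.2 [0.5453 0.0918 0.1893] [ 0.3  0.4 -1.3] 0.0313 30.0
above 35.9 [ 0.5413 -0.0678  0.1085] [-0.3  0.5 -0.7] 0.0312 30.0
True
down 36.8 [ 0.541  -0.0674  0.0959] [3.1 1.1 2.1] 0.0315 30.0
open 37.4 [ 0.5405 -0.0678  0.0957] [ 0.3 -0.1  0. ] 0.0559 0.0
up 38.2 [ 0.5407 -0.068   0.1695] [ 0.5  0.2 -0.1] 0.0559 0.0
```

View pics/fin.png

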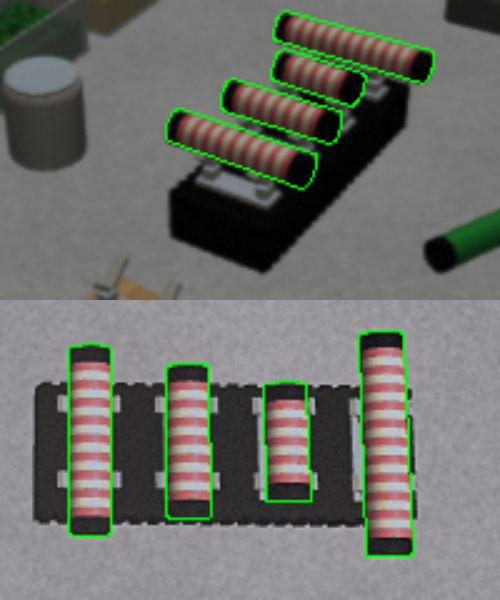

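View pics/top3.png

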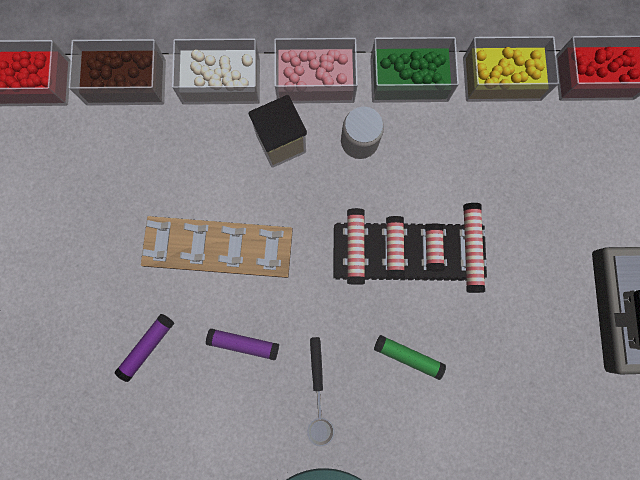

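All four tubes fill the model outlines of seated, centred tubes in both views, ordered c, b, a, d at top-view u ≈ 356, 395, 434 and 474. The jar (277,125) and tin (362,130) have not moved, and the arm is clear.

```bash
python3 -c "
from rig import robot
robot.pause(.5); print(robot.sign_off())"
```

```text
the job is handed in; nothing more can be done
None
```

The four tubes are in the display rack in reverse order (c, b, a, d from left to right), seated and centred in both camera views, the jar and tin are where they were, and the job was handed in at about 40 s of robot time.

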